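# Clamp the flagged casting for filing

## Task

One casting in the pocket tray carries a red paint band: it needs its burrs filed off. Pluck it from its pocket and set it down upright on the vise bed between the open jaws, the ends of its foot facing the two jaws, without dropping it; then crank the vise clockwise until the jaws firmly grip the casting, and leave it clamped. Leave the other castings in their pockets and the oil bottle where it stands.

Things in the scene. Friction and masses are not known exactly. Their poses are not given: they have to be found in the camera images.
- casting_marked: Grey metal bearing block with a red band round its boss. Foot 16 (x) x 30 (y) x 12 mm high; on it a round boss of diameter 22, axis along x, 16 long, centred 18 up: 29 mm high in all, flat sides 16 apart. Origin: centre of underside, z up. Fingers take it across the 16 mm (along x); the jaws clamp the foot's ends across the 30 mm (along y). Either way round is fine.
- casting_b: A bystander casting. Same shape and size as casting_marked but bare grey all over; it sits in another pocket and stays there.
- casting_c: A bystander casting. Same shape and size as casting_marked but bare grey all over; it sits in another pocket and stays there.
- casting_d: A bystander casting. Same shape and size as casting_marked but bare grey all over; it sits in another pocket and stays there.
- tray: Fixed brown pocket tray, 150 (x) x 176 (y) x 12 mm thick. Six pockets: 2 columns (x = -37.5, +37.5 mm) of 3 (y = -55, 0, +55 mm), each 18 x 32 mm, 8 mm deep; a seated casting's underside is 4 mm above the table and its top 33 mm, 21 mm proud of the tray. Four are filled. Origin: centre of underside.
- vise: Fixed blue bench vise, steel jaws. Origin: on the table below the middle of the fully open gap. Jaws close along its y: fixed jaw at +y, sliding jaw at -y, then at y = -110 mm a housing (60 x 70 mm, top at 54 mm) with the upright crank axis. Base from y = -160 to +70 mm, 100 mm wide (140 mm at the feet).
- vise_bed (a point): Point on the vise's flat bed, 30 mm above the table, in the middle of the fully open 50 mm gap; axes as the vise's. The fixed jaw's face is at y = +25 mm; the sliding jaw's face is at y = -25 mm + 8 mm per rad of crank.
- fixed_jaw: The fixed steel jaw, 70 mm wide (x), 22 mm thick, 18 mm high above the bed (top 48 mm above the table), its face at y = +25 mm. Its frame is that of the vise.
- vise_jaw: The sliding steel jaw, same size as the fixed one. Its origin is at the vise's origin when the crank is at 0 and slides along the vise's +y; its face is 25 mm to -y of its origin.
- vise_crank (a joint): Angle of the crank, rad: 0 fully open, grows clockwise seen from above, stop at 3.4. Each rad slides the jaw 8 mm (gap = 50 mm - 8 mm x angle; 30 mm at 2.5 rad). It starts between 0 and 0.5, is slightly stiff (about 2 N at the knob) and stays where it is left.
- crank_knob (a point): Middle of the black upright crank knob, diameter 22 mm, from 66 to 106 mm above the table; it spins freely on the end of the steel crank arm (top at 66 mm), 60 mm from the crank axis. At crank angle 0 it lies, seen from the axis, 30 degrees from the vise's +x towards +y; closing carries it clockwise past +x, -y, then -x.
- crank_axis (a point): Point on the crank's upright turning axis, at the height of the knob's middle (86 mm).
- oil_bottle: A bystander: small yellow oil bottle with red cap, 38 mm diameter, 82 mm high. Origin: centre of its underside.
Mind the look-alikes: they are no part of the job. Of the things shaped like the tray, the brown one is meant.

How it is judged:
By the outcome, as a careful person would: the job done as asked, in the order asked, and still so for the second after the job is handed in, with the robot touching nothing.
It also fails if it takes over 54 s, if anything falls off the work surface, if the arm or the gripper's body presses on something with over 40 N, if the wrist force passes 120 N, or if a joint passes its speed limit or range.

## Robot

A 6-joint arm with a two-finger parallel gripper is mounted at the origin on the work surface. World frame = base frame: x ahead of the robot, y to its left, z up, the work surface at z = 0. Lengths are in m, angles in rad, forces in N, time in s.
With the tool pointing down it reaches from about 0.35 to 0.975 m from the base axis. Payload 4.9 kg.
Tool frame: the origin (TCP) lies at the very end of the fingers, on their centre line; the grasp point (between the pads) lies 19 mm behind it; z points along the fingers, y is the line along which they close (so a half turn about z gives the same grasp; the last joint's range is limited). The gripper opens to 85 mm and grips with 20 to 120 N. Pads are 22 mm wide; open, the fingers measure 114 mm over their backs; the gripper's body (76 mm by 85 mm) begins 54 mm behind the grasp point. The pads swing forward as they close: fully open they stand 13 mm farther back than shut.
Start: joints at [-1.379, 0.053, 1.613, -0, 1.476, -0.119], TCP at [0.191, -0.595, 0.231] pointing down, gripper open.
Joint ranges: [-3.01, 3.01], [-1.01, 2.22], [0.06, 2.58], [-1.02, 4.17], [0.09, 2.62], [-3.14, 3.14]. Speed limits (rad/s): [2.57, 2.57, 3.14, 3.14, 3.14, 3.14].

## Interface

Orientations are given as a rotation vector (axis times angle).
In Python, from station import get_obs, get_image, get_calibration, finish_job gives the robot as it stands.
- The arm moves only by the tool servo_tool, never from a script. Its argument "increments" is a list of rows, each a list of 5 numbers: the opening, from 0 (shut) to 1 (fully open), then the shift along the tool's x, y, z in mm, then the turn about the tool's z in degrees. In form: [[jaw, tx, ty, tz, spin], ...]. A call has 1 to 12 rows; each row shifts and turns the commanded pose from where the row before left it, along the tool's axes as they then stand; what a row does not reach is not made up. A row lasts 1/8 s, in which the tool goes at most 62.5 mm and 10.7 degrees, less where a joint would pass 70% of its speed; a pose out of reach is approached as far as the arm can. A call is refused whole if a number of a shift passes 62.5 or a number of a turn 10.7, either way. A call with a gripper value outside its range is refused whole. The fingers move at their own pace and stop on an object; "force" is the grip in N (left out, the last holds). Time passes only in rows, so rows that do not move let the fingers close. It gives the time, the measured TCP pose, the force, the opening and the grip force at its end, in the units of the state.
- get_obs(): the state, without advancing time (a new reading comes with each control period).
- get_image(name): name is "side" or "top" or "wrist"; returns the picture (420x560x3 uint8, red, green, blue); there is no depth.
- get_calibration(name): a dict with "fx", "fy", "cx", "cy" (pixels), "dist_coeffs" ([k1, k2, p1, p2, k3] as OpenCV has them; the pictures are not rectified), "R" (3x3) and "t" (3): a world point X has camera coordinates R X + t; the wrist camera has in their place "mount" (4x4, takes a point from camera to tool coordinates, whose origin is the TCP and whose axes are the flange's). Camera axes: x right, y down, z forward; pixel columns grow to the right and rows downward; lengths in m; the calibration is good to about 2 mm. A picture is of the moment at which its call begins: read the wrist's pose just before it. get_calibration takes no time and is no camera call.
- finish_job(): hands the job in; it is judged then, once.
The state is a dict: "t": time; "q": joint angles; "dq": joint speeds; "effort": joint torques, N m; "tool_pos": TCP position; "tool_rot": TCP orientation; "contact_force": force on the tool from outside, world axes, zero at the start; "wrist_torque": the same for the moment, N m; "opening": finger opening in m; "grip_force": force on a finger pad.
Only numpy, scipy, OpenCV 4.12 (cv2) and the standard library are available. Lean on these libraries where they do the work, as an engineer would, in place of code of your own. Each camera call takes 0.05 s, during which the arm holds its last target. There are 200 camera calls.

## Working session

There is one attempt and no reset: what is moved stays moved. The work goes in short steps, Python scripts to look and compute and a tool call to move; the robot and the scene stay as the last step left them, time stands still between calls to the robot, and variables do not carry over. Pictures are saved under pics/ and viewed, at most 11 in all, crops included, and the job is handed in when it is done.

Besides the shell and the picture viewer there is one more tool, called after ">>>" as name([rows], argument=value, ...), one row to a line, values as JSON. servo_tool: Moves the arm, as the interface text tells. Its arguments: {"type":"object","properties":{"increments":{"type":"array"},"force":{"type":"number"}},"required":["increments"]}

```bash
mkdir -p pics; ls
python3 - <<'E'
from station import *
import cv2,numpy as np
o=get_obs();print({k:np.round(v,4).tolist() for k,v in o.items()})
for n in("top","side"):
    im=get_image(n);cv2.imwrite(f"pics/{n}0.png",im[:,:,::-1]);c=get_calibration(n);print(n,{k:np.round(v,4).tolist() for k,v in c.items()})
print(get_calibration("wrist"))
E
```

```text
pics
{'t': 0.0, 'q': [-1.379, 0.0534, 1.6143, -0.0, 1.476, -0.119], 'dq': [-0.0003, -0.0005, -0.0003, -0.0007, 0.0008, -0.0001], 'effort': [0.0012, -39.3677, -37.0177, -0.0003, 0.0069, 0.0], 'tool_pos': [0.191, -0.5945, 0.2301], 'tool_rot': [-3.1018, -0.4859, 0.0002], 'contact_force': [-0.569, 0.2911, -0.1816], 'wrist_torque': [-0.0115, 0.0326, 0.0037], 'grip_force': 0.0, 'opening': 0.0854}
top {'fx': 500.9744, 'fy': 500.9744, 'cx': 284.7494, 'cy': 207.2277, 'dist_coeffs': [-0.0605, 0.0, 0.0, 0.0, 0.0], 'R': [[0.0048, -1.0, -0.0061], [-0.9863, -0.0038, -0.1646], [0.1646, 0.0068, -0.9863]], 't': [-0.0102, 0.5162, 1.3299]}
side {'fx': 426.8819, 'fy': 426.8819, 'cx': 284.6381, 'cy': 206.2771, 'dist_coeffs': [0.029, 0.0, 0.0, 0.0, 0.0], 'R': [[-0.901, -0.4335, 0.0181], [-0.2574, 0.5005, -0.8266], [0.3492, -0.7494, -0.5625]], 't': [0.4651, 0.1768, 0.9922]}
{'fx': 301.80679746482747, 'fy': 301.80679746482747, 'cx': 278.786280184042, 'cy': 214.14875158127947, 'dist_coeffs': array([-0.03194828,  0.        ,  0.        ,  0.        ,  0.        ]), 'mount': array([[-3.86727684e-04, -9.61321237e-01, -2.75429356e-01,
         6.91918091e-02],
       [ 9.99999914e-01, -4.12752645e-04,  3.65256373e-05,
        -9.55136343e-04],
       [-1.48797066e-04, -2.75429318e-01,  9.61321314e-01,
        -1.42348510e-01],
       [ 0.00000000e+00,  0.00000000e+00,  0.00000000e+00,
         1.00000000e+00]])}
```

View pics/top0.png

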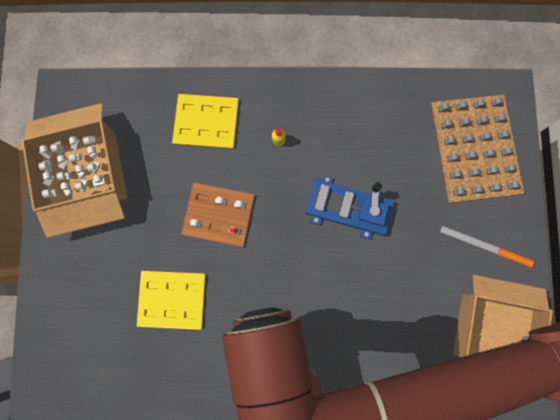

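View pics/side0.png

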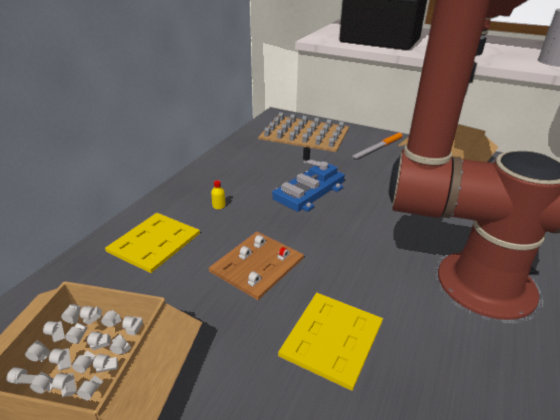

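The top view shows four castings in the brown tray, at (220,201), (239,204), (194,223) and (233,230). Only (233,230) is red, so it fits the description. The vise is at about (350,207) with its knob at (377,187). The two yellow trays and the other tray are look-alikes. I'll enlarge to confirm and take metric estimates.

```bash
cat > h.py <<'E'
from station import *
import cv2,numpy as np
from scipy.spatial.transform import Rotation as Ro
def K(c): return np.array([[c["fx"],0,c["cx"]],[0,c["fy"],c["cy"]],[0,0,1.]])
def cam(n,obs=None):
    c=get_calibration(n)
    if n!="wrist": return c,np.array(c["R"]),np.array(c["t"])
    o=obs or get_obs(); T=np.eye(4);T[:3,:3]=Ro.from_rotvec(o["tool_rot"]).as_matrix();T[:3,3]=o["tool_pos"]
    M=np.linalg.inv(T@np.array(c["mount"])); return c,M[:3,:3],M[:3,3]
def p2w(cm,px,z):
    c,R,t=cm
    u=cv2.undistortPoints(np.array(px,float).reshape(-1,1,2),K(c),np.array(c["dist_coeffs"])).reshape(-1,2)
    d=np.c_[u,np.ones(len(u))]@R; C=-R.T@t
    return C+d*((z-C[2])/d[:,2])[:,None]
def w2p(cm,X):
    c,R,t=cm
    return cv2.projectPoints(np.array(X,float).reshape(-1,1,3),cv2.Rodrigues(R)[0],t,K(c),np.array(c["dist_coeffs"]))[0].reshape(-1,2)
E
python3 - <<'E'
from h import *
im=cv2.imread("pics/top0.png");cm=cam("top")
hsv=cv2.cvtColor(im,cv2.COLOR_BGR2HSV)
m=np.zeros(im.shape[:2],np.uint8);m[175:255,175:262]=1
br=((hsv[...,0]<15)&(hsv[...,1]>110)&(hsv[...,2]>60)&(m>0))
ys,xs=np.nonzero(br);w=p2w(cm,np.c_[xs,ys],.012)
r=cv2.minAreaRect((w[:,:2]*1000).astype(np.float32));print("tray",r)
m[:]=0;m[170:245,295:400]=1
bl=((abs(hsv[...,0].astype(int)-112)<14)&(hsv[...,1]>120)&(m>0))
ys,xs=np.nonzero(bl);print("blue px",xs.min(),xs.max(),ys.min(),ys.max())
w=p2w(cm,np.c_[xs,ys],.02);print("vise",cv2.minAreaRect((w[:,:2]*1000).astype(np.float32)))
red=((hsv[...,1]>180)&((hsv[...,0]<4)|(hsv[...,0]>175))&(hsv[...,2]>120));ys,xs=np.nonzero(red)
k=(ys>180);print("red",xs[k].mean(),ys[k].mean(),p2w(cm,[[xs[k].mean(),ys[k].mean()]],.03))
print("castings",p2w(cm,[[220,201],[239,204],[194,223],[233,230]],.03).round(3).tolist())
print("knob",p2w(cm,[[377,187]],.106).round(3), "bottle",p2w(cm,[[279,132]],.08).round(3))
a=cv2.resize(im[175:255,175:262],None,fx=4.5,fy=5,interpolation=cv2.INTER_CUBIC);b=cv2.resize(im[170:250,300:400],None,fx=4,fy=5,interpolation=cv2.INTER_CUBIC)
cv2.imwrite("pics/crop.png",np.hstack([a,b]))
E
```

```text
tray ((501.0802001953125, 180.2514190673828), (177.7180633544922, 150.2947540283203), 79.07579803466797)
blue px 306 393 176 238
vise ((519.2157592773438, -187.4019317626953), (231.0469970703125, 137.52867126464844), 74.15538024902344)
red 233.35294117647058 230.05882352941177 [[0.45421662 0.13308835 0.03      ]]
castings [[0.535, 0.172, 0.03], [0.527, 0.119, 0.03], [0.473, 0.242, 0.03], [0.454, 0.134, 0.03]]
knob [[ 0.561 -0.251  0.106]] bottle [[0.719 0.009 0.08 ]]
```

View pics/crop.png

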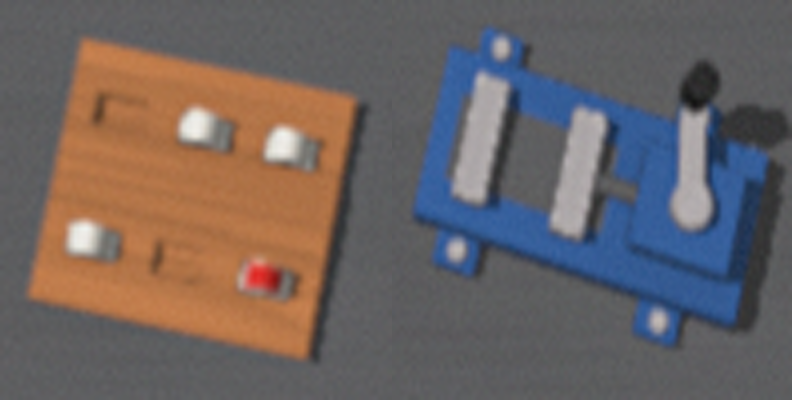

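The crop confirms the target: the only red casting in the brown tray sits in its lower-right pocket, and the red centroid (0.454, 0.133) agrees with pocket (-37.5, -55), which computes to (0.4538, 0.1333). The vise origin is about (0.5315, -0.144) with yaw -15.9°. The knob is 59.5 mm from the axis, against 60 mm given. Next I'll turn the tool and travel to a view above the tray.

>>> servo_tool([
  [0.5,0,0,0,-10.2],
  [0.5,0,0,0,-10.2],
  [0.5,0,0,0,-10.2],
  [0.5,0,0,0,-10.2],
  [0.5,0,0,0,-10.2],
  [0.5,0,0,0,-10.3],
  [0.5,51,8,4,0],
  [0.5,51,8,4,0],
  [0.5,51,8,4,0],
  [0.5,51,8,4,0],
  [0.5,51,8,4,0],
  [0.5,51,8,4,0],
])

```text
t: 1.6
tool_pos: [0.2962, -0.3018, 0.2067]
tool_rot: [-2.422, -2.0, -0.0]
contact_force: [1.8, -0.1, 0.3]
opening: 0.0425
grip_force: 0.0
```

>>> servo_tool([
  [0.5,51,8,5,0],
  [0.5,51,8,5,0],
  [0.5,51,8,5,0],
  [0.5,51,8,5,0],
  [0.5,51,8,5,0],
  [0.5,51,8,5,0],
  [0.5,51,8,5,0],
  [0.5,51,8,5,0],
  [0.5,51,8,6,0],
  [0.5,0,0,0,0],
  [0.5,0,0,0,0],
])

```text
t: 2.98
tool_pos: [0.4531, 0.1333, 0.1608]
tool_rot: [-2.422, -2.001, 0.002]
contact_force: [-0.1, -0.5, 0.8]
opening: 0.0428
grip_force: 0.0
```

```bash
cat > look.py <<'E'
from h import *
import sys
o=get_obs();im=get_image("wrist")[:,:,::-1].copy();cv2.imwrite(f"pics/{sys.argv[1]}.png",im)
np.save("pics/o.npy",np.r_[o["tool_pos"],o["tool_rot"]])
R=Ro.from_rotvec(o["tool_rot"]).as_matrix()
print(o["t"],np.round(o["tool_pos"],4),"xyaw",np.degrees(np.arctan2(R[1,0],R[0,0])),"open",o["opening"],o["contact_force"])
E
python3 look.py w1
```

```text
2.975 [0.4531 0.1333 0.1608] xyaw 79.13543972340459 open 0.042770809492980164 [-0.14676573 -0.54942651  0.78799589]
```

View pics/w1.png

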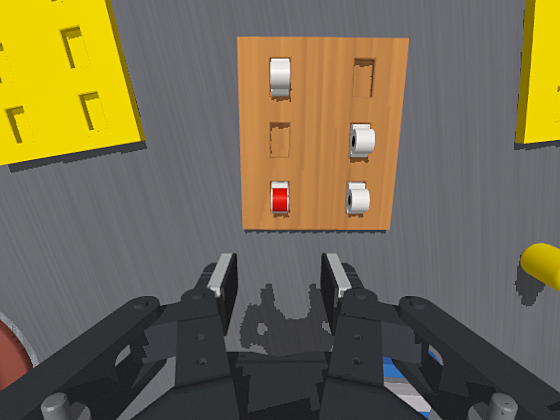

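The wrist picture shows the red casting at (280,199), in the near-left pocket as the tray is seen here. The tray corners are about (237,38), (408,38), (390,230) and (244,230), square to the tool. Measuring now.

Run:
```python
from h import *
v=np.load("pics/o.npy");o={"tool_pos":v[:3],"tool_rot":v[3:]};cm=cam("wrist",o)
im=cv2.imread("pics/w1.png");hsv=cv2.cvtColor(im,cv2.COLOR_BGR2HSV)
m=np.zeros(im.shape[:2],bool);m[30:240,225:420]=1
br=(hsv[...,0]<16)&(hsv[...,1]>90)&(hsv[...,2]>60)&m
ys,xs=np.nonzero(br);w=p2w(cm,np.c_[xs,ys],.012);r=cv2.minAreaRect((w[:,:2]*1000).astype(np.float32));print(r)
a=np.radians(r[2]-90 if r[1][0]>r[1][1] else r[2]);c,s=np.cos(a),np.sin(a)
P=np.array(r[0])+np.array([[c,-s],[s,c]])@[-37.5,-55];print("yaw",np.degrees(a),"pocket",P)
red=(hsv[...,1]>170)&((hsv[...,0]<5)|(hsv[...,0]>174))&m&(hsv[...,2]>90);ys,xs=np.nonzero(red)
print(xs.min(),xs.max(),ys.min(),ys.max())
print("red",p2w(cm,[[xs.mean(),ys.mean()]],.031)*1000)
R=Ro.from_rotvec(v[3:]).as_matrix()
d=np.r_[P/1000,.015]-v[:3];print("tool delta mm",R.T@d*1000)
```

```text
((500.3647155761719, 184.24868774414062), (176.09246826171875, 150.35665893554688), 78.9803695678711)
yaw -11.019630432128906 pocket [453.04315811 137.43074034]
273 286 188 210
red [[453.7993823  140.02526792  31.        ]]
tool delta mm [  4.15101585  -0.63038241 145.78161935]
```

The tray size comes out at 176 x 150, as given. The wrist and top views agree to 0.5 mm across the fingers and 4 mm along the pads. I'll move +3 along x, go down, and check from nearer.

>>> servo_tool([
  [0.5,1,0,20,0],
  [0.5,1,0,20,0],
  [0.5,1,0,20,0],
  [0.5,0,0,20,0],
  [0.5,0,0,15,0],
  [0.5,0,0,0,0],
  [0.5,0,0,0,0],
])

```text
t: 3.9
tool_pos: [0.4547, 0.1362, 0.0671]
tool_rot: [2.422, 1.999, 0.002]
contact_force: [0.2, -0.1, 0.6]
opening: 0.0426
grip_force: 0.0
```

```bash
python3 look.py w2
python3 - <<'E'
from h import *
v=np.load("pics/o.npy");o={"tool_pos":v[:3],"tool_rot":v[3:]};cm=cam("wrist",o)
im=cv2.imread("pics/w2.png");R=Ro.from_rotvec(v[3:]).as_matrix()
for nm,c in (("top est",[.4538,.1333]),("wrist est",[.4530,.1374])):
    a=np.radians(-11);B=np.array([[np.cos(a),-np.sin(a)],[np.sin(a),np.cos(a)]])
    X=[np.r_[B@[sx*.009,sy*.016]+c,.012] for sx,sy in((-1,-1),(1,-1),(1,1),(-1,1))]
    cv2.polylines(im,[w2p(cm,X).round().astype(int)],True,(0,255,0) if nm[0]=="t" else (255,0,255),1)
cv2.imwrite("pics/w2o.png",cv2.resize(im[180:420,130:430],None,fx=2.5,fy=2.5))
E
```

```text
3.9 [0.4547 0.1362 0.0671] xyaw 79.075179278242 open 0.042577667580519535 [ 0.23922327 -0.1213174   0.59928479]
```

View pics/w2o.png

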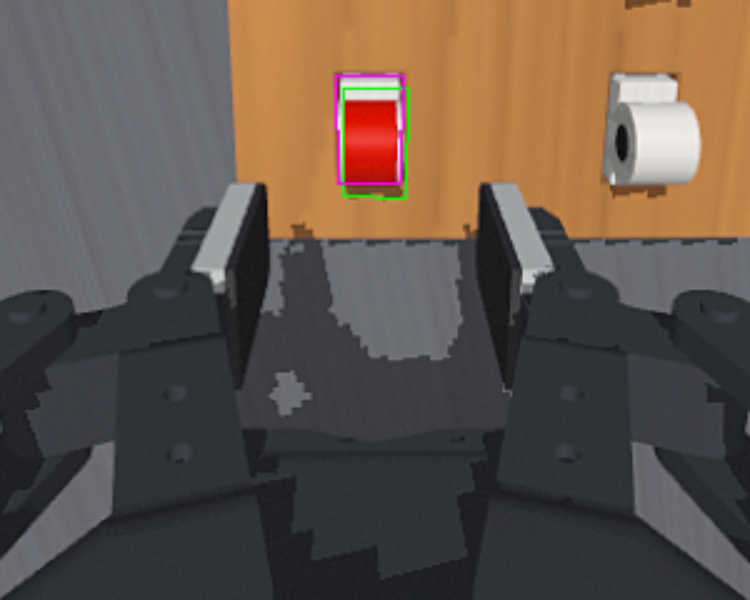

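The pocket outline lies between the two estimates and is centred under the fingers to within 2 mm. I'll descend to TCP z = 16 mm and close gently.

>>> servo_tool([
  [0.5,0,-1,15,0],
  [0.5,0,-0.5,15,0],
  [0.5,0,0,10,0],
  [0.5,0,0,6,0],
  [0.5,0,0,5,0],
  [0.5,0,0,0,0],
  [0.5,0,0,0,0],
])

```text
t: 4.82
tool_pos: [0.453, 0.1368, 0.0157]
tool_rot: [2.422, 2.0, 0.001]
contact_force: [0.7, -1.2, 0.3]
opening: 0.0428
grip_force: 0.0
```

>>> servo_tool([
  [0.3,0,0,0,0],
  [0.1,0,0,0,0],
  [0.0,0,0,0,0],
  [0.0,0,0,0,0],
  [0.0,0,0,0,0],
  [0.0,0,0,0,0],
], force=50)

```text
t: 5.58
tool_pos: [0.4532, 0.1368, 0.0159]
tool_rot: [2.422, 2.0, 0.002]
contact_force: [-0.0, -1.0, 5.4]
opening: 0.0148
grip_force: 51.9
```

>>> servo_tool([
  [0,0,0,-5,0],
  [0,0,0,-10,0],
  [0,0,0,-20,0],
  [0,0,0,-35,0],
  [0,0,0,-35,0],
  [0,0,0,-35,0],
  [0,-10,5,0,0],
  [0,-25,12,0,0],
  [0,-35,18,0,0],
  [0,-35,18,0,0],
  [0,-35,18,0,0],
  [0,-35,18,0,0],
])

```text
t: 7.08
tool_pos: [0.5055, -0.0532, 0.1529]
tool_rot: [-2.42, -1.998, 0.004]
contact_force: [0.2, 0.4, -1.6]
opening: 0.0147
grip_force: 51.3
```

>>> servo_tool([
  [0,-35,18,0,0],
  [0,-30,14,0,0],
  [0,-15,7,0,0],
  [0,-6,2,0,0],
  [0,0,0,0,4.8],
  [0,0,0,0,0],
  [0,0,0,0,0],
])

```text
t: 7.95
tool_pos: [0.5307, -0.1434, 0.1551]
tool_rot: [-2.502, -1.9, 0.0]
contact_force: [1.1, 0.7, -0.9]
opening: 0.015
grip_force: 51.3
```

```bash
python3 look.py w3
```

```text
7.95 [ 0.5307 -0.1434  0.1551] xyaw 74.42436262961603 open 0.015028839353614456 [ 1.08550224  0.6761491  -0.91881387]
```

View pics/w3.png

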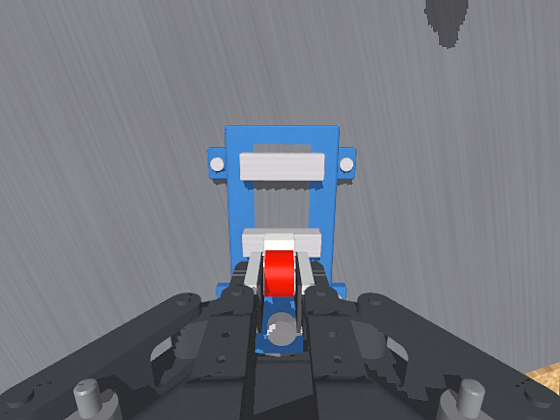

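The wrist picture shows the vise from above: fixed jaw top about (239–325, 153–181), sliding jaw top from row 229, far base edge at row 126 (x 226–339), and the casting held upright at (279,272). I'll measure the jaw faces at z = 48 mm.

Run:
```python
from h import *
v=np.load("pics/o.npy");o={"tool_pos":v[:3],"tool_rot":v[3:]};cm=cam("wrist",o)
im=cv2.imread("pics/w3.png");hsv=cv2.cvtColor(im,cv2.COLOR_BGR2HSV);R=Ro.from_rotvec(v[3:]).as_matrix()
def box(sl,lo,z):
    m=np.zeros(im.shape[:2],bool);m[sl]=1
    g=(hsv[...,1]<40)&(hsv[...,2]>lo)&m
    n,l,st,_=cv2.connectedComponentsWithStats(g.astype(np.uint8));k=1+st[1:,4].argmax()
    ys,xs=np.nonzero(l==k);print(st[k]);w=p2w(cm,np.c_[xs,ys],z)
    return w
w=box(np.s_[140:200,232:332],150,.048);r=cv2.minAreaRect((w[:,:2]*1000).astype(np.float32));print("fixed",r)
c=np.array(r[0]); ax=r[2] if r[1][0]<r[1][1] else r[2]-90
ang=ax; 
while ang<30: ang+=90
while ang>120: ang-=90
print("angle vise y cand",ang)
yv=np.array([np.cos(np.radians(ang)),np.sin(np.radians(ang))]);O=c-36*yv;print("vise origin from fixed jaw",O)
for px in ([226,126],[339,126],[226.,127]):
    print(px,p2w(cm,[px],.03)[0,:2]*1000,p2w(cm,[px],.02)[0,:2]*1000)
w=p2w(cm,[[243,229.5],[321,229.5]],.048);print("slide jaw face", ((w[:,:2]*1000-O)@yv), w[:,:2]*1000)
bl=p2w(cm,[[217,164],[346,164]],.015)*1000;print("feet",bl)
print("TCP",(v[:2]*1000-O)@yv,(v[:2]*1000-O)@[yv[1],-yv[0]])
```

```text
[ 240  152   85   29 2368]
fixed ((542.5789794921875, -105.29209899902344), (22.96918487548828, 69.26654052734375), 74.40410614013672)
angle vise y cand 74.40410614013672
vise origin from fixed jaw [ 532.9003509  -139.96664512]
[226, 126] [505.52913407 -61.68855537] [503.91514342 -61.17083102]
[339, 126] [598.44663317 -87.6057172 ] [600.30691591 -88.0570601 ]
[226.0, 127] [505.27182596 -62.47266982] [503.64821432 -61.98426425]
slide jaw face [-19.0191042  -19.00326886] [[ 495.45106683 -149.2596302 ]
 [ 561.03573108 -167.54969035]]
feet [[ 484.35479345  -91.06194621   15.        ]
 [ 600.07559364 -123.34235076   15.        ]]
TCP -3.898395480776571 -1.17671809748892
```

The jaw measures 23 x 69 mm, as given (22 x 70). I'll move +4 along x and +1 along y to centre in the gap and lower to about 3 mm above the bed.

>>> servo_tool([
  [0,2,1,0,0],
  [0,2,0,10,0],
  [0,0,0,20,0],
  [0,0,0,20,0],
  [0,0,0,20,0],
  [0,0,0,18,0],
  [0,0,0,10,0],
  [0,0,0,8,0],
  [0,0,0,4,0],
  [0,0,0,0,0],
  [0,0,0,0,0],
])

```text
t: 9.38
tool_pos: [0.5335, -0.1407, 0.046]
tool_rot: [2.503, 1.897, 0.001]
contact_force: [-0.7, -0.2, -0.7]
opening: 0.0146
grip_force: 51.3
```

```bash
python3 look.py w4
python3 - <<'E'
from h import *
s=cv2.imread("pics/w4.png");t=get_image("top")[:,:,::-1]; cv2.imwrite("pics/w4c.png",np.hstack([cv2.resize(s[180:400,180:380],(400,440)),cv2.resize(t[165:255,300:400],(400,440))]))
E
```

```text
9.375 [ 0.5335 -0.1407  0.046 ] xyaw 74.31023299951656 open 0.014596630016916294 [-0.72933888 -0.1651277  -0.74903754]
```

View pics/w4c.png

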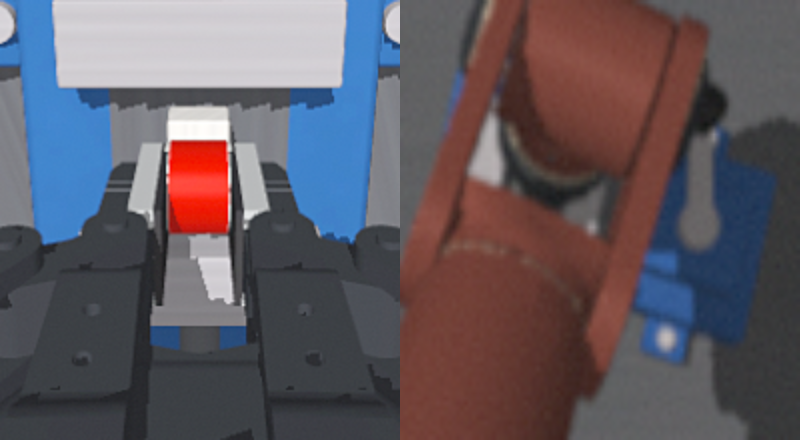

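The left half shows the casting between the jaws with clear space to the fixed jaw (casting end at row 107, jaw edge at row 88) and to the sliding jaw. The crank has not moved in the right half. Lowering slowly to contact.

>>> servo_tool([
  [0,0,0,1,0],
  [0,0,0,1,0],
  [0,0,0,1,0],
  [0,0,0,0.5,0],
  [0,0,0,0,0],
  [0,0,0,0,0],
])

```text
t: 10.22
tool_pos: [0.533, -0.1406, 0.0419]
tool_rot: [-2.504, -1.897, 0.0]
contact_force: [-1.1, 0.9, 0.4]
opening: 0.0145
grip_force: 51.5
```

>>> servo_tool([
  [0,0,0,0.5,0],
  [0,0,0,0.5,0],
  [0,0,0,0,0],
  [0,0,0,0,0],
])

```text
t: 10.72
tool_pos: [0.533, -0.1406, 0.0419]
tool_rot: [-2.503, -1.897, 0.001]
contact_force: [-3.4, 1.9, 7.5]
opening: 0.0149
grip_force: 52.4
```

Contact at z = 41.9 mm, exactly as expected. Releasing and rising.

>>> servo_tool([
  [0.25,0,0,-0.5,0],
  [0.4,0,0,0,0],
  [0.5,0,0,0,0],
  [0.5,0,0,0,0],
  [0.5,0,0,-8,0],
  [0.5,0,0,-20,0],
  [0.5,0,0,-30,0],
  [0.5,0,0,-30,0],
  [0.5,0,0,-30,0],
  [0.5,0,0,-20,0],
  [0.5,0,0,0,0],
  [0.5,0,0,0,0],
])

```text
t: 12.22
tool_pos: [0.5324, -0.1403, 0.1782]
tool_rot: [-2.503, -1.897, 0.001]
contact_force: [0.1, 0.1, -0.5]
opening: 0.0427
grip_force: 0.0
```

```bash
python3 look.py w5;  python3 - <<'E'
from h import *
s=cv2.imread("pics/w5.png");t=get_image("side")[:,:,::-1]; cv2.imwrite("pics/w5c.png",np.hstack([cv2.resize(s[110:390,180:380],(400,560)),cv2.resize(t[120:220,260:360],(400,400)).copy() if 0 else cv2.resize(t[130:230,250:350],(400,560))]))
E
```

```text
12.225 [ 0.5324 -0.1403  0.1782] xyaw 74.3105111293689 open 0.04272806419548477 [ 0.12851866  0.09377781 -0.48396872]
```

View pics/w5c.png

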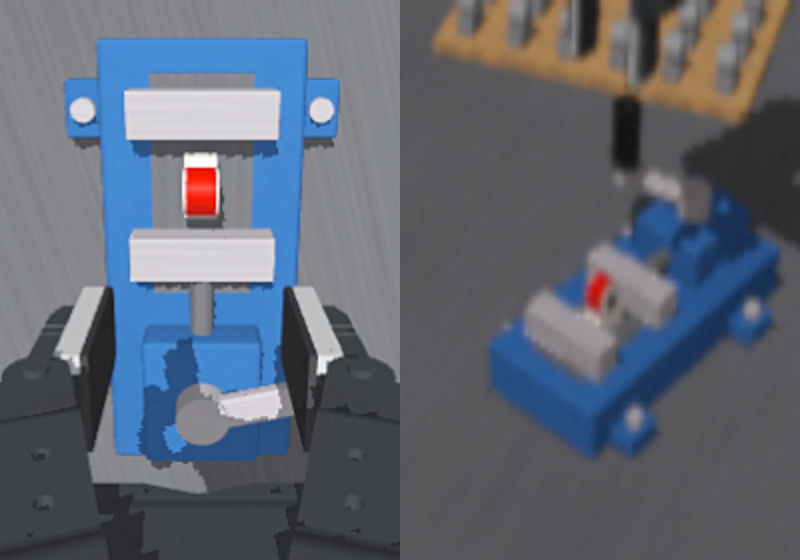

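The casting stands upright between the jaws, with foot ends facing them and clear space on both sides. The crank arm points right, towards vise +x. Moving over the knob at a safe height.

>>> servo_tool([
  [0.6,-8,5,0,0],
  [0.6,-16,10,0,0],
  [0.6,-24,14,0,0],
  [0.6,-24,14,0,0],
  [0.6,-16,10,0,0],
  [0.6,-8,5,0,0],
  [0.6,0,0,0,0],
  [0.6,0,0,0,0],
])

```text
t: 13.32
tool_pos: [0.5628, -0.2481, 0.1792]
tool_rot: [-2.503, -1.898, -0.0]
contact_force: [-0.5, 0.4, 0.8]
opening: 0.0515
grip_force: 0.0
```

```bash
python3 - <<'E'
from h import *
cmo=None
im=cv2.imread("pics/w5.png");v=np.load("pics/o.npy");cm=cam("wrist",{"tool_pos":v[:3],"tool_rot":v[3:]})
print("axis wrist w5",p2w(cm,[[280,316.5]],.066)*1000)
ct=cam("top");print("axis top",p2w(ct,[[300+691/4,170+205/5]],.066)*1000,"knob top",p2w(ct,[[300+703/4,170+78/5]],.106)*1000)
E
python3 look.py w6
```

```text
axis wrist w5 [[ 503.43738214 -242.80579381   66.        ]]
axis top [[ 503.96753582 -517.04110927   66.        ]] knob top [[ 565.7118769  -514.05230669  106.        ]]
13.325 [ 0.5628 -0.2481  0.1792] xyaw 74.33632653030784 open 0.05145196908755525 [-0.53813271  0.37658789  0.76871828]
```

View pics/w6.png

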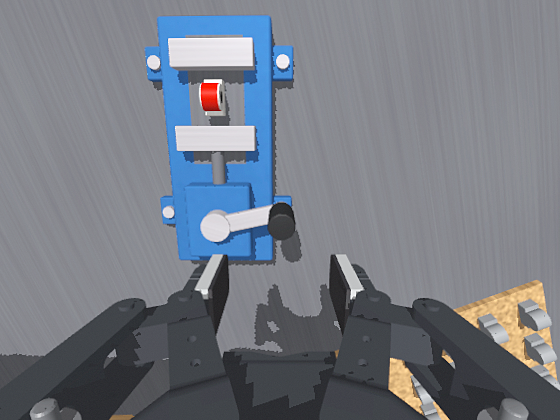

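The knob's top cap is centred at about (283,217), bottom at (278,228). The hub is at (216,226), and the casting is still upright at (212,97).

Run:
```python
from h import *
im=cv2.imread("pics/w6.png");v=np.load("pics/o.npy");cm=cam("wrist",{"tool_pos":v[:3],"tool_rot":v[3:]});R=Ro.from_rotvec(v[3:]).as_matrix()
g=cv2.cvtColor(im,cv2.COLOR_BGR2GRAY);m=(g<55);sub=np.zeros_like(m);sub[195:245,262:302]=m[195:245,262:302]
n,l,st,ce=cv2.connectedComponentsWithStats(sub.astype(np.uint8));k=1+st[1:,4].argmax();print(st[k],ce[k])
ax=p2w(cm,[[216,226]],.066)[0]*1000;print("hub",ax)
ct=cam("top");axt=p2w(ct,[[300+299.5/4,170+205/5]],.066)[0]*1000;kt=p2w(ct,[[300+311.5/4,170+78/5]],.106)[0]*1000;print("top: axis",axt,"knob",kt)
for A in (ax,axt,np.array([502.8,-246.,0])):
  for th in np.arange(0,31,5):
    pass
# silhouette fit: knob cylinder centre
from scipy.optimize import minimize
ys,xs=np.nonzero(l==k);S=np.zeros(g.shape,np.uint8);S[ys,xs]=1
t=np.linspace(0,2*np.pi,40)
def f(p):
    X=[[p[0]+.011*np.cos(a),p[1]+.011*np.sin(a),z] for z in(.066,.106) for a in t]
    h=cv2.convexHull((w2p(cm,X)*16).round().astype(np.int32));M=np.zeros_like(S);cv2.fillConvexPoly(M,h,1,shift=4);return (M!=S).sum()
b=min((f((x,y)),x,y) for x in np.arange(.55,.58,.0005) for y in np.arange(-.265,-.235,.0005));print("knob fit",b)
kn=np.array(b[1:])*1000
d=kn-ax[:2];print("dist",np.hypot(*d),"angle world",np.degrees(np.arctan2(d[1],d[0])))
print("tool delta",R.T@np.r_[kn-v[:2]*1000,0])
```

```text
[269 203  26  28 263] [281.63498099 210.8365019 ]
hub [ 504.01019976 -246.06845466   66.        ]
top: axis [ 503.00570261 -250.78071514   66.        ] knob [ 564.38369612 -253.39321807  106.        ]
knob fit (np.int64(717), np.float64(0.5654999999999983), np.float64(-0.245))
dist 61.49908234426529 angle world 0.9954786376717139
tool delta [3.72000967e+00 1.75152181e+00 6.83713760e-04]
```

Run:
```python
from h import *
im=cv2.imread("pics/w6.png");v=np.load("pics/o.npy");cm=cam("wrist",{"tool_pos":v[:3],"tool_rot":v[3:]});R=Ro.from_rotvec(v[3:]).as_matrix()
g=cv2.cvtColor(im,cv2.COLOR_BGR2GRAY)
print(g[198:262:3,264:304:3])
S=np.zeros(g.shape,np.uint8);S[198:246,264:300]=(g[198:246,264:300]<62)
t=np.linspace(0,2*np.pi,40)
def f(p):
    X=[[p[0]+.011*np.cos(a),p[1]+.011*np.sin(a),z] for z in(.066,.106) for a in t]
    h=cv2.convexHull((w2p(cm,X)*16).round().astype(np.int32));M=np.zeros_like(S);cv2.fillConvexPoly(M,h,1,shift=4);return (M!=S).sum(),h[:,0].min(0)/16,h[:,0].max(0)/16
b=min(((f((x,y))[0],x,y) for x in np.arange(.55,.58,.0005) for y in np.arange(-.265,-.235,.0005)));print("knob fit",b,S.sum(),f(b[1:]))
kn=np.array(b[1:])*1000
print("tool delta",R.T@np.r_[kn-v[:2]*1000,0])
```

```text
[[126 126 114  66 137 136 136 138 135 105 138 137 142 139]
 [128 128 115  67 148 146 146 140 127  76 136 140 140 138]
 [123 120 130  68  36  46  44  41  91  81 137 141 139 140]
 [207 220 240  42  50  49  47  46  44 103 139 138 138 142]
 [221 225  41  47  46  49  46  47  45  32 147 136 138 143]
 [219 229  29  49  45  55  45  47  43  41 140 136 139 139]
 [220 235  37  56  91  69  70  71  69  40 132 135 140 138]
 [217 208  50  66  66  67  65  66  63  70  70 142 138 139]
 [221 184  65  63  62  65  63  63  64  62  27 145 135 138]
 [ 84  47  63  62  61  63  63  63  61  61  51 143 136 139]
 [ 76  60  63  60  62  62  62  60  60  58  45 142 139 139]
 [ 76  79  59  60  61  62  64  60  61  59  60 117 142 136]
 [ 75  71  71  59  61  60  61  60  61  56  88  77 145 135]
 [131 128 121  60  59  58  59  57  62  81  84  81 144 137]
 [127 125 119  75  80 107  73  84  87  83  83  85 132 140]
 [127 126 120  76 130 141  79  82  82  86  82  83  69 144]
 [125 126 124  77  69 146  81  84  83  85  82  86  99 140]
 [126 128 122  77 132 141  76  81  83  84  82  83 119 138]
 [127 128 123  77 114 140 104  82  84  83  83  82  76 137]
 [126 127 123  79 131 138 147  80  80  81  83  79  83 139]
 [130 128 124  82 130 139 141 101  82  82  85  82 112 139]
 [ 79  80  81  82 129 138 139 140 118  75 105 106 141 139]]
knob fit (np.int64(460), np.float64(0.5624999999999987), np.float64(-0.25)) 534 (np.int64(460), array([265.9375, 200.875 ]), array([295.125, 241.125]))
tool delta [-1.90427571e+00  2.12882129e-01 -6.77511311e-04]
```

The knob silhouette spans rows 203–240, which matches a knob at (0.5625, -0.2495). The hub is about (0.504, -0.247), so the crank angle is about 0.3 rad. I'll descend round the knob and close lightly.

>>> servo_tool([
  [0.6,-1,0,20,0],
  [0.6,0,0,25,0],
  [0.6,0,0,25,0],
  [0.6,0,0,18,0],
  [0.6,0,0,10,0],
  [0.6,0,0,6,0],
  [0.6,0,0,0,0],
  [0.6,0,0,0,0],
])

```text
t: 14.38
tool_pos: [0.5632, -0.25, 0.0763]
tool_rot: [2.503, 1.896, 0.001]
contact_force: [0.1, 0.7, -0.3]
opening: 0.0513
grip_force: 0.0
```

>>> servo_tool([
  [0.3,0,0,0,0],
  [0.2,0,0,0,0],
  [0,0,0,0,0],
  [0,0,0,0,0],
  [0,0,0,0,0],
], force=30)

```text
t: 15.0
tool_pos: [0.5638, -0.2501, 0.0763]
tool_rot: [2.502, 1.896, 0.003]
contact_force: [5.2, -0.6, 1.4]
opening: 0.0209
grip_force: 30.5
```

```bash
python3 -c "
import numpy as np
a=np.radians(13.2-6*np.arange(0,24));p=60*np.c_[np.sin(a),np.cos(a)]
for i,d in enumerate(np.diff(p,axis=0)): print(round(np.degrees(a[i+1]),1),d.round(1))"
```

```text
7.2 [-6.2  1.1]
1.2 [-6.3  0.5]
-4.8 [-6.3 -0.2]
-10.8 [-6.2 -0.9]
-16.8 [-6.1 -1.5]
-22.8 [-5.9 -2.1]
-28.8 [-5.7 -2.7]
-34.8 [-5.3 -3.3]
-40.8 [-5.  -3.8]
-46.8 [-4.5 -4.3]
-52.8 [-4.1 -4.8]
-58.8 [-3.5 -5.2]
-64.8 [-3.  -5.5]
-70.8 [-2.4 -5.8]
-76.8 [-1.8 -6. ]
-82.8 [-1.1 -6.2]
-88.8 [-0.5 -6.3]
-94.8 [ 0.2 -6.3]
-100.8 [ 0.9 -6.2]
-106.8 [ 1.5 -6.1]
-112.8 [ 2.1 -5.9]
-118.8 [ 2.7 -5.7]
-124.8 [ 3.3 -5.3]
```

>>> servo_tool([
  [0,-6.2,1.5,0,0],
  [0,-6.3,0.7,0,0],
  [0,-6.3,-0.2,0,0],
  [0,-6.2,-0.9,0,0],
  [0,0,0,0,0],
])

```text
t: 15.62
tool_pos: [0.5568, -0.2755, 0.0761]
tool_rot: [2.503, 1.896, -0.001]
contact_force: [1.8, -0.7, 4.9]
opening: 0.0209
grip_force: 30.9
```

Low forces; radius 59.6 mm. Continuing.

>>> servo_tool([
  [0,-6.1,-1.5,0,0],
  [0,-5.9,-2.1,0,0],
  [0,-5.7,-2.7,0,0],
  [0,-5.3,-3.3,0,0],
  [0,-5.0,-3.8,0,0],
  [0,-4.5,-4.3,0,0],
  [0,0,0,0,0],
])

```text
t: 16.5
tool_pos: [0.5301, -0.3012, 0.076]
tool_rot: [-2.504, -1.896, 0.002]
contact_force: [-0.4, 0.7, 8.1]
opening: 0.0206
grip_force: 31.2
```

>>> servo_tool([
  [0,-4.1,-4.8,-0.5,0],
  [0,-3.5,-5.2,0,0],
  [0,-3.0,-5.5,0,0],
  [0,-2.4,-5.8,0,0],
  [0,-1.8,-6.0,0,0],
  [0,-1.1,-6.2,0,0],
  [0,0,0,0,0],
])

```text
t: 17.38
tool_pos: [0.4935, -0.3063, 0.076]
tool_rot: [-2.503, -1.895, 0.0]
contact_force: [0.4, 3.4, 8.1]
opening: 0.0211
grip_force: 31.1
```

>>> servo_tool([
  [0,-0.5,-6.3,-0.5,0],
  [0,0.2,-6.3,0,0],
  [0,0.9,-6.2,0,0],
  [0,0,0,0,0],
  [0,0,0,0,0],
])

```text
t: 18.0
tool_pos: [0.4757, -0.3002, 0.076]
tool_rot: [-2.502, -1.896, -0.0]
contact_force: [0.9, 4.4, 6.2]
opening: 0.0211
grip_force: 30.9
```

>>> servo_tool([
  [0,0.9,-4.1,0,0],
  [0,1.2,-4.0,0,0],
  [0,0,0,0,0],
  [0,0,0,0,0],
], force=60)

```text
t: 18.5
tool_pos: [0.4691, -0.2961, 0.0762]
tool_rot: [-2.503, -1.896, -0.002]
contact_force: [3.0, 4.5, 5.3]
opening: 0.0205
grip_force: 58.6
```

>>> servo_tool([
  [0,0.7,-2.0,0,0],
  [0,0.8,-1.9,0,0],
  [0,0,0,0,0],
  [0,0,0,0,0],
])

```text
t: 19.0
tool_pos: [0.466, -0.2938, 0.0762]
tool_rot: [-2.504, -1.897, -0.002]
contact_force: [4.9, 3.1, 4.0]
opening: 0.0202
grip_force: 58.6
```

>>> servo_tool([
  [0,0.9,-1.9,0,0],
  [0,0.9,-1.9,0,0],
  [0,0,0,0,0],
  [0,0,0,0,0],
])

```text
t: 19.5
tool_pos: [0.4639, -0.2919, 0.0763]
tool_rot: [2.502, 1.895, 0.004]
contact_force: [9.0, 1.1, -0.4]
opening: 0.0205
grip_force: 58.6
```

The jaw has met the casting and the force is rising. Tightening further.

>>> servo_tool([
  [0,0.9,-1.9,0,0],
  [0,0.5,-0.9,0,0],
  [0,0,0,0,0],
  [0,0,0,0,0],
], force=80)

```text
t: 20.0
tool_pos: [0.4625, -0.2906, 0.0764]
tool_rot: [2.499, 1.893, 0.005]
contact_force: [12.4, -3.0, -1.7]
opening: 0.02
grip_force: 78.3
```

>>> servo_tool([
  [0,1.0,-1.8,0,0],
  [0,1.0,-1.8,0,0],
  [0,0,0,0,0],
  [0,0,0,0,0],
])

```text
t: 20.5
tool_pos: [0.4605, -0.2887, 0.0765]
tool_rot: [2.496, 1.89, 0.006]
contact_force: [16.3, -4.6, -6.8]
opening: 0.0201
grip_force: 78.5
```

>>> servo_tool([
  [0,1.1,-1.7,0,0],
  [0,1.1,-1.7,0,0],
  [0,0,0,0,0],
  [0,0,0,0,0],
  [0,0,0,0,0],
])

```text
t: 21.12
tool_pos: [0.4587, -0.2867, 0.0766]
tool_rot: [2.493, 1.888, 0.007]
contact_force: [19.9, -9.1, -11.7]
opening: 0.0196
grip_force: 78.6
```

```bash
python3 look.py w7; python3 -c "
import cv2;im=cv2.imread('pics/w7.png');cv2.imwrite('pics/w7c.png',im[0:300,200:500])
from h import *
o=get_obs();print(np.degrees(np.arctan2(o['tool_pos'][1]*1000+247.4,o['tool_pos'][0]*1000-504.2)))
t=get_image('top')[:,:,::-1];cv2.imwrite('pics/w7c.png',np.hstack([cv2.resize(im[0:300,150:450],(400,400)),cv2.resize(t[165:255,300:400],(400,400))]))"
```

```text
21.125 [ 0.4587 -0.2867  0.0766] xyaw 74.2623613881875 open 0.01963953975278789 [ 19.87763285  -9.08628266 -11.67472807]
-139.173413060706
```

View pics/w7c.png

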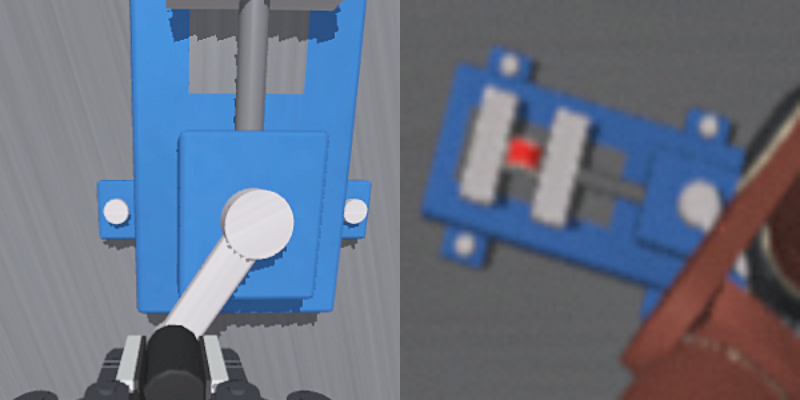

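The right half shows both jaws against the casting, the red band between them and the crank swung round, at about 21 N tangential. That is firmly gripped. Releasing the knob and rising.

>>> servo_tool([
  [0.35,0,0,0,0],
  [0.5,0,0,0,0],
  [0.6,0,0,0,0],
  [0.6,0,0,0,0],
  [0.6,0,0,-10,0],
  [0.6,0,0,-20,0],
  [0.6,0,0,-30,0],
  [0.6,0,0,-30,0],
  [0.6,0,0,-30,0],
  [0.6,0,0,-30,0],
  [0.6,0,0,0,0],
  [0.6,0,0,0,0],
])

```text
t: 22.72
tool_pos: [0.4547, -0.2834, 0.2263]
tool_rot: [-2.504, -1.897, 0.0]
contact_force: [0.8, 0.2, -0.1]
opening: 0.0511
grip_force: 0.0
```

```bash
python3 look.py w8
```

```text
22.725 [ 0.4547 -0.2834  0.2263] xyaw 74.30765979543467 open 0.0510878484611086 [ 0.75889045  0.19528162 -0.13139318]
```

View pics/w8.png

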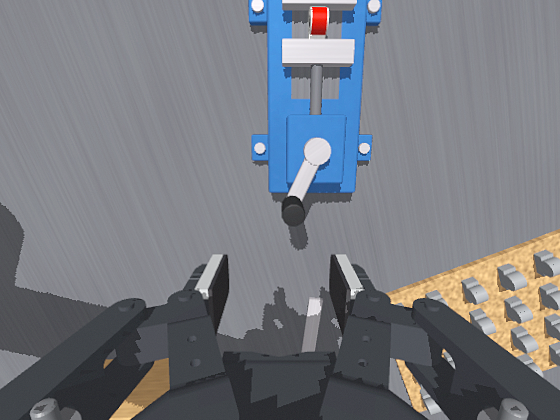

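The gripper is clear. The casting is between the jaws, and the crank arm runs from (318,150) to (293,210). It appears to have eased back a little on release, so I'll measure the angle before and after.

Run:
```python
from h import *
v=np.load("pics/o.npy");cm=cam("wrist",{"tool_pos":v[:3],"tool_rot":v[3:]})
im=cv2.imread("pics/w8.png")
hub=p2w(cm,[[318,150.5]],.066)[0,:2]*1000
g=cv2.cvtColor(im,cv2.COLOR_BGR2GRAY);S=(g<75).astype(np.uint8);M=np.zeros_like(S);M[190:228,275:310]=S[190:228,275:310]
t=np.linspace(0,2*np.pi,40)
def f(a):
    p=hub+60*np.array([np.cos(a),np.sin(a)])
    X=[[(p[0]+11*np.cos(q))/1e3,(p[1]+11*np.sin(q))/1e3,z] for z in(.066,.106) for q in t]
    h=cv2.convexHull((w2p(cm,X)*16).round().astype(np.int32));D=np.zeros_like(S);cv2.fillConvexPoly(D,h,1,shift=4);return (D!=M).sum()
b=min((f(np.radians(a)),a) for a in np.arange(-150,-110,.5));print("hub",hub,"fit",b,"px",M.sum(),"crank rad",np.radians(30-(b[1]+15.7)))
j=p2w(cm,[[283,40],[353,40],[283,66],[353,66]],.048)*1000;print(j[:,:2])
y=np.array([.2705,.963]);print("slide jaw edges rel hub along y",(j[:,:2]-hub)@y)
```

```text
hub [ 503.95902425 -246.53802519] fit (np.int64(124), np.float64(-131.0)) px 601 crank rad 2.535963403147761
[[ 498.53615294 -138.00654512]
 [ 563.23026512 -155.90272148]
 [ 492.3610244  -160.23820061]
 [ 558.27926672 -178.51648596]]
slide jaw edges rel hub along y [103.04892862 103.31466813  79.96947211  80.19836787]
```

Crank is about 2.54 rad with the jaw at contact (30 mm at 2.5), but it relaxed on the quick release. I'll regrip the knob, tighten again, and unload slowly so the clamp keeps its preload.

>>> servo_tool([
  [0.6,-6,12,0,0],
  [0.6,0,0,30,0],
  [0.6,0,0,35,0],
  [0.6,0,0,35,0],
  [0.6,0,0,25,0],
  [0.6,0,0,15,0],
  [0.6,0,0,10,0],
  [0.6,0,0,0,0],
  [0.6,0,0,0,0],
])

```text
t: 23.9
tool_pos: [0.4655, -0.2932, 0.0774]
tool_rot: [2.502, 1.896, 0.001]
contact_force: [-0.2, -0.1, 0.4]
opening: 0.0515
grip_force: 0.0
```

>>> servo_tool([
  [0.3,0,0,0,0],
  [0.2,0,0,0,0],
  [0,0,0,0,0],
  [0,0,0,0,0],
  [0,0,0,0,0],
], force=40)

```text
t: 24.52
tool_pos: [0.4655, -0.293, 0.0773]
tool_rot: [2.502, 1.896, 0.001]
contact_force: [1.3, 0.1, 5.5]
opening: 0.0209
grip_force: 39.2
```

>>> servo_tool([
  [0,0.8,-1.9,0,0],
  [0,0.9,-1.9,0,0],
  [0,0,0,0,0],
  [0,0,0,0,0],
], force=80)

```text
t: 25.02
tool_pos: [0.4636, -0.2914, 0.0775]
tool_rot: [2.499, 1.893, 0.003]
contact_force: [6.2, -3.3, 1.9]
opening: 0.0197
grip_force: 78.1
```

>>> servo_tool([
  [0,0.9,-1.8,0,0],
  [0,1.0,-1.8,0,0],
  [0,1.0,-1.8,0,0],
  [0,0,0,0,0],
  [0,0,0,0,0],
])

```text
t: 25.65
tool_pos: [0.4607, -0.2885, 0.0777]
tool_rot: [2.495, 1.89, 0.005]
contact_force: [13.4, -8.7, -4.3]
opening: 0.0195
grip_force: 78.4
```

>>> servo_tool([
  [0,-0.5,0.9,0,0],
  [0,-0.5,0.9,0,0],
  [0,-0.5,0.9,0,0],
  [0,-0.5,0.9,0,0],
  [0,0,0,0,0],
  [0,0,0,0,0],
  [0,0,0,0,0],
  [0,0,0,0,0],
])

```text
t: 26.65
tool_pos: [0.4624, -0.2902, 0.0775]
tool_rot: [2.499, 1.893, 0.003]
contact_force: [7.3, -4.4, 1.1]
opening: 0.0196
grip_force: 78.9
```

>>> servo_tool([
  [0,-0.4,0.9,0,0],
  [0,-0.4,0.9,0,0],
  [0,0,0,0,0],
  [0,0,0,0,0],
  [0,0,0,0,0],
  [0,0,0,0,0],
])

```text
t: 27.4
tool_pos: [0.4633, -0.2911, 0.0775]
tool_rot: [2.5, 1.894, 0.002]
contact_force: [4.9, -3.3, 2.8]
opening: 0.0197
grip_force: 79.0
```

>>> servo_tool([
  [0,-0.4,0.9,0,0],
  [0,-0.4,0.9,0,0],
  [0,0,0,0,0],
  [0,0,0,0,0],
  [0,0,0,0,0],
  [0,0,0,0,0],
])

```text
t: 28.15
tool_pos: [0.4642, -0.2919, 0.0774]
tool_rot: [2.502, 1.896, 0.001]
contact_force: [4.3, -2.5, 5.3]
opening: 0.0199
grip_force: 79.4
```

>>> servo_tool([
  [0,-0.4,0.8,0,0],
  [0,0,0,0,0],
  [0,0,0,0,0],
  [0,0,0,0,0],
  [0,0,0,0,0],
])

```text
t: 28.78
tool_pos: [0.4646, -0.2923, 0.0774]
tool_rot: [2.502, 1.896, 0.001]
contact_force: [2.5, -0.8, 6.4]
opening: 0.0202
grip_force: 79.5
```

Only about 2 N is left at the knob, which the stiff crank holds itself. Opening and leaving.

>>> servo_tool([
  [0.3,0,0,0,0],
  [0.45,0,0,0,0],
  [0.6,0,0,0,0],
  [0.6,0,0,0,0],
  [0.6,0,0,-10,0],
  [0.6,0,0,-20,0],
  [0.6,0,0,-30,0],
  [0.6,0,0,-30,0],
  [0.6,0,0,-30,0],
  [0.6,0,0,-30,0],
  [0.6,0,0,0,0],
  [0.6,0,0,0,0],
])

```text
t: 30.28
tool_pos: [0.4637, -0.2915, 0.2263]
tool_rot: [2.504, 1.897, -0.0]
contact_force: [0.1, 0.0, 0.4]
opening: 0.0513
grip_force: 0.0
```

```bash
python3 look.py w9
python3 - <<'E'
from h import *
v=np.load("pics/o.npy");cm=cam("wrist",{"tool_pos":v[:3],"tool_rot":v[3:]})
im=cv2.imread("pics/w9.png");c0=np.array([[504.,-246.5]])
g=cv2.cvtColor(im,cv2.COLOR_BGR2GRAY);P=w2p(cm,[[.4646,-.2915,.086]])[0].astype(int);x,y=P;print(P)
M=np.zeros_like(g);M[y-22:y+22,x-20:x+20]=g[y-22:y+22,x-20:x+20]<75
t=np.linspace(0,2*np.pi,40)
def f(a):
    p=c0[0]+60*np.array([np.cos(a),np.sin(a)])
    X=[[(p[0]+11*np.cos(q))/1e3,(p[1]+11*np.sin(q))/1e3,z] for z in(.066,.106) for q in t]
    h=cv2.convexHull((w2p(cm,X)*16).round().astype(np.int32));D=np.zeros_like(g);cv2.fillConvexPoly(D,h,1,shift=4);return (D!=M).sum()
b=min((f(np.radians(a)),a) for a in np.arange(-150,-110,.5));print(b,"crank",np.radians(30-(b[1]+15.7)))
finish_job()
E
```

```text
30.275 [ 0.4637 -0.2915  0.2263] xyaw 74.30944126798292 open 0.05133967248895639 [0.06207715 0.00272416 0.43702548]
[280 203]
(np.int64(173), np.float64(-130.5)) crank 2.5272367568877896
the job is handed in; nothing more can be done
```

I placed the red-banded casting upright on the vise bed, closed the vise on it and handed the job in at 30.3 s. The crank ended at about 2.53 rad, where contact is 2.5. It eased back after I pushed to about 20 N at the knob, so the final grip rests on the crank's own friction, and I did not measure that grip.

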